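Prop open the file case

TASK

On the jeweller's bench, open the wide wooden file case, the one with a folding steel stay on its side: raise its lid by the steel bar at its front until it stands nearly upright, then press the stay's knuckle down past straight until it locks, so that the lid stays up unaided.

Things in the scene. Friction and masses are not known exactly. Their poses are not given: they have to be found in the camera images.
- lid_bar (a point): Centre of the lid's lifting bar: steel rod 12 mm thick, 108 mm long, on two arms 50 mm either side, 45 mm clear in front of case and lid. Lid shut: x points level to the hinge, y along the bar, z up (axes turn with the lid). Hinge axis: parallel to the bar, 205 mm along x and 6 mm lower. Fixed wooden case 160 deep, 220 wide, 70 high (hinge height), lid 12 thick.
- lid (a joint): Opening angle of the lid (about 0.45 kg): 0 shut, growing as the bar swings up and away; 1.40 rad with the stay straight (end of travel), 1.39 with it locked. Until locked, the stiff hinge holds the lid where it is left above about 1.2 rad; let go much lower, it may fall shut.
- stay_knuckle (a point): Centre of the stay's knuckle: steel roller 24 mm in diameter, 30 mm long, parallel to the hinge, out from the case's left (+y) side; it joins a 42 mm link from a bracket on the case and an 89 mm link from the lid. With the lid at 1.2 to 1.35 rad it is 110 to 120 mm above the bench; pressed down from above (3 to 10 N) it drops, drifting 5 to 13 mm towards the hinge, to a stop at 94 mm: locked.
- stay (a joint): Travel of the knuckle's hinge: 0 with the lid shut, 2.0 rad when the two links are in line, 2.2 at the firm stop past straight (locked; the lid's weight then holds it there).

How it is judged:
At the end, for the whole second after the job is handed in: The lid stands open by more than 1.3 rad and at rest (under 0.05 rad/s), and the stay is locked past straight (stay joint above 2.08 rad, straight being 2.0) (value of joint lid above 1.3 rad and value of joint stay above 2.08 rad and velocity of joint lid between -0.05 and 0.05 rad/s); the robot touches nothing.
It also fails if it takes over 48 s, if anything falls off the work surface, if the arm or the gripper's body presses on something with over 40 N, if the wrist force passes 120 N, or if a joint passes its speed limit or range.

ROBOT

A 7-joint arm with a two-finger parallel gripper is mounted at the origin on the work surface. World frame = base frame: x ahead of the robot, y to its left, z up, the work surface at z = 0. Lengths are in m, angles in rad, forces in N, time in s.
With the tool pointing down it reaches from about 0.425 to 0.925 m from the base axis. Payload 6.8 kg.
Tool frame: the origin (TCP) lies where the fingers leave the gripper's body, on its centre line; the fingertips stand 73 mm ahead of it and the grasp point (between the pads) lies 54 mm ahead of it; z points along the fingers, y is the direction in which the jaws open and shut (so a half turn about z gives the same grasp; the last joint's range is limited). The gripper opens to 85 mm and grips with 20 to 120 N. Pads are 22 mm wide; open, the fingers measure 114 mm over their backs; the gripper's body (76 mm by 85 mm) begins 54 mm behind the grasp point. The pads swing forward as they close: fully open they stand 13 mm farther back than shut.
Start: joints at [-1.247, 0.477, 0.022, 1.555, -0.011, 1.109, -0.083], TCP at [0.282, 0.613, 0.304] pointing down, gripper open.
Joint ranges: [-2.96, 2.96], [-0.34, 2.1], [-1.41, 1.46], [0.24, 2.44], [-1.37, 4.51], [0.17, 1.92], [-2.96, 2.96]. Speed limits (rad/s): [2.39, 2.39, 3.14, 3.14, 3.14, 3.14, 3.14].

INTERFACE

Orientations are given as a rotation vector (axis times angle).
In Python, from bench import r gives the robot as it stands.
- The arm moves only by the shell command python3 -m handwheel 'ROWS' [FORCE]. ROWS is JSON, a list that holds one entry, the list of rows, each a list of 7 numbers: the shift along the world's x, y, z in m, then the turn, a rotation vector about the world's x, y, z in rad, then the finger opening in m, from 0 to 0.0854. A call has 1 to 10 rows; each row shifts and turns the commanded pose from where the row before left it; what a row does not reach is not made up. A row lasts 1/12 s, in which the tool goes at most 41.7 mm and 7.16 degrees, less where a joint would pass 70% of its speed; a pose out of reach is approached as far as the arm can. A call is refused whole if a number of a shift passes 0.0417 or a number of a turn 0.125, either way. A call with a gripper value outside its range is refused whole. The fingers move at their own pace and stop on an object; FORCE is the grip in N (left out, the last holds). Time passes only in rows, so rows that do not move let the fingers close. It gives the time, the measured TCP pose, the force and the opening at its end, in the units of the state.
- r.get_obs(): the state, without advancing time (a new reading comes with each control period).
- r.grab_frame(name): name is "scene" or "top" or "wrist"; returns (picture, depth): 480x640x3 uint8, red, green, blue; 480x640 float32, m along the optical axis (not along the pixel's ray), 0 where there is no reading.
- r.get_calibration(name): a dict with "vertical_fov" (degrees; the focal length in pixels is half the picture's height over the tangent of half this angle, whatever the lens; pixels are square), "cx", "cy" (the principal point, pixels), "k1" (the pictures are not rectified: a ray, as slopes to the right and down, at radius r is drawn at 1 + k1 r^2 times it, then the intrinsics apply), "R" (3x3) and "t" (3): a world point X has camera coordinates R X + t; the wrist camera has in their place "T_tool_cam" (4x4, takes a point from camera to tool coordinates, whose origin is the TCP and whose axes are the flange's). Camera axes: x right, y down, z forward; pixel columns grow to the right and rows downward; lengths in m; the calibration is good to about 2 mm. A picture is of the moment at which its call begins: read the wrist's pose just before it. get_calibration takes no time and is no camera call.
- r.hand_in(): hands the job in, once; it reports no verdict.
Trained networks look in the newest picture that a camera, given by its name, has taken for a name from the list of things; names that differ only in an ending like _2 or _b are one class to them, and where a whole thing is asked for, a point or a joint stands for the part that bears it (a point fixed in the world has none). Each returns a list of dicts, best first, with "p" (0 to 1); they miss things now and then, are a little off and sometimes report something else, mostly with a low value. They report only what shows in the picture. A call takes as long as a camera call.
- r.masks_of(label, camera): "pixels" (480x640 bool, what is visible of it) and "at" ([column, row] in pixels, amid what is visible of it).
The state is a dict: "clock": time; "joints": joint angles; "qvel": joint speeds; "tau": joint torques, N m; "tcp_pos": TCP position; "orientation": TCP orientation; "contact_force": force on the tool from outside, world axes, zero at the start; "moment": the same for the moment, N m; "grip_width": finger opening in m.
Only numpy, scipy, OpenCV 4.12 (cv2) and the standard library are available. Lean on these libraries where they do the work, as an engineer would, in place of code of your own. Each camera call takes 0.05 s, during which the arm holds its last target.

## Working session

There is one attempt and no reset: what is moved stays moved. The work goes in short steps, Python scripts to look and compute and a shell command to move; the robot and the scene stay as the last step left them, time stands still between calls to the robot, and variables do not carry over. Pictures are saved under pics/ and viewed, and the job is handed in when it is done.

```bash
ls; mkdir -p pics; cat > h.py <<'E'
import numpy as np, cv2
from scipy.spatial.transform import Rotation as Ro
from bench import r
def snap(cam,name):
    o=r.get_obs(); im,d=r.grab_frame(cam); cv2.imwrite('pics/'+name+'.png',im[:,:,::-1]); return o,im,d
def world(cam,o,d,px):
    c=r.get_calibration(cam); px=np.asarray(px,float).reshape(-1,2)
    f=240/np.tan(np.radians(c['vertical_fov'])/2)
    K=np.array([[f,0,c['cx']],[0,f,c['cy']],[0,0,1]])
    s=cv2.undistortPoints(px.reshape(-1,1,2),K,np.array([c['k1'],0,0,0.])).reshape(-1,2)
    z=d[px[:,1].astype(int),px[:,0].astype(int)]
    P=np.c_[s*z[:,None],z]; P=P[z>0]
    if cam=='wrist':
        T=np.array(c['T_tool_cam']); P=P@T[:3,:3].T+T[:3,3]
        return P@Ro.from_rotvec(o['orientation']).as_matrix().T+np.array(o['tcp_pos'])
    return (P-np.array(c['t']))@np.array(c['R'])
def mask(cam,label,o,d):
    for m in r.masks_of(label,cam):
        v,u=np.nonzero(m['pixels'])
        if len(u)==0: continue
        P=world(cam,o,d,np.c_[u,v])
        print(cam,label,round(m['p'],2),m['at'],len(u),'med',np.median(P,0).round(4),'p2',np.percentile(P,2,0).round(4),'p98',np.percentile(P,98,0).round(4))
        yield m,P
E
python3 - <<'E'
from h import *
print({k:np.round(v,3) if not isinstance(v,str) else v for k,v in r.get_obs().items()})
for c in ['scene','top','wrist']:
    o,im,d=snap(c,c+'0')
    for l in ['lid_bar','stay_knuckle','lid']:
        for _ in mask(c,l,o,d): pass
E
```

```text
pics
{'clock': np.float64(0.0), 'joints': array([-1.247,  0.478,  0.022,  1.556, -0.011,  1.109, -0.083]), 'qvel': array([ 0.   , -0.001, -0.001, -0.   , -0.003,  0.002, -0.001]), 'tau': array([ 0.0000e+00, -5.9646e+01,  1.6080e+00, -2.8120e+01,  1.2000e-02,
        9.0000e-03,  0.0000e+00]), 'tcp_pos': array([0.282, 0.613, 0.303]), 'orientation': array([-6.730e-01, -3.068e+00,  3.000e-03]), 'contact_force': array([ 0.309,  0.44 , -0.615]), 'moment': array([ 0.02 ,  0.045, -0.011]), 'grip_width': np.float64(0.085)}
scene lid_bar 0.91 [229.2, 282.2] 9696 med [ 0.619  -0.0643  0.082 ] p2 [ 0.486  -0.1733  0.0746] p98 [0.6937 0.0438 0.0836]
scene stay_knuckle 0.59 [308.9, 254.3] 723 med [0.5502 0.0456 0.127 ] p2 [ 3.79e-01 -5.70e-02 -2.00e-04] p98 [0.6136 0.07   0.1431]
scene lid 0.63 [229.9, 281.3] 10008 med [ 0.6186 -0.0645  0.082 ] p2 [ 0.4817 -0.1744  0.0729] p98 [0.6946 0.0442 0.0836]
top lid_bar 0.58 [415.8, 216.9] 21070 med [ 0.5988 -0.0702  0.0807] p2 [ 0.4824 -0.1756  0.0779] p98 [0.6856 0.037  0.0832]
top stay_knuckle 0.7 [328.8, 254.4] 750 med [0.5435 0.0475 0.1373] p2 [0.5295 0.034  0.025 ] p98 [0.6105 0.0687 0.1427]
top lid 0.71 [415.9, 218.1] 21303 med [ 0.5983 -0.0702  0.0807] p2 [ 0.4824 -0.1756  0.0775] p98 [0.6856 0.0371 0.0832]
```

View pics/scene0.png

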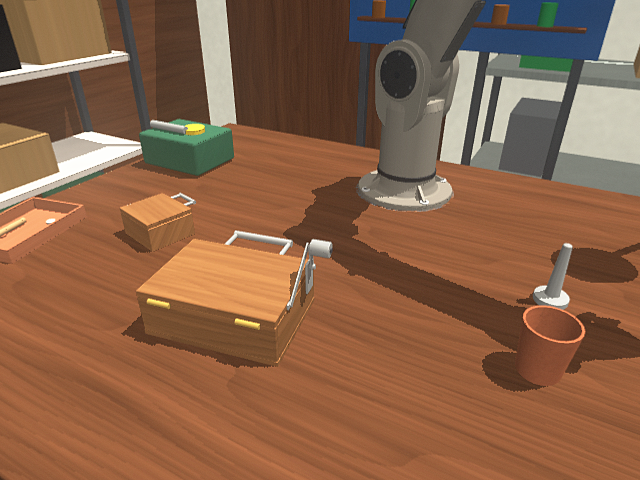

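View pics/top0.png

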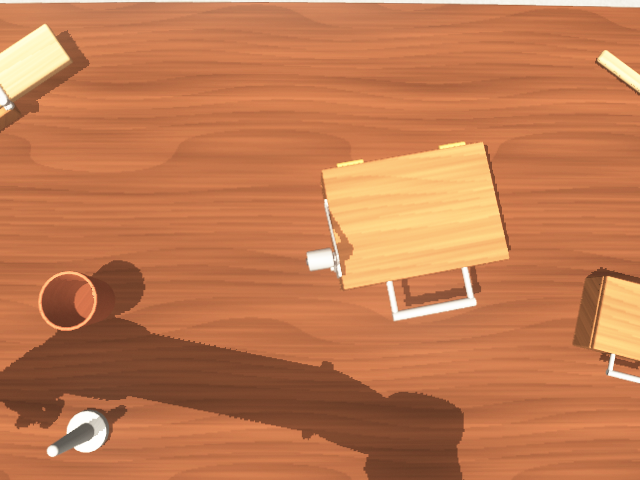

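The top view shows the wide case with its bar from about (395,316) to (474,302), and the knuckle at (320,260). I'll measure both.

```bash
python3 - <<'E'
from h import *
o,im,d=snap('top','top1')
g=im.astype(int); grey=(g.max(2)-g.min(2)<25)&(g.min(2)>110)
def reg(u0,u1,v0,v1):
    m=np.zeros_like(grey); m[v0:v1,u0:u1]=1; v,u=np.nonzero(m&grey); return np.c_[u,v]
P=world('top',o,d,reg(385,482,293,325)); 
print(len(P),np.percentile(P,[0,5,50,95,100],axis=0).round(4))
P=P[P[:,2]>0.06]
# bar: minAreaRect-ish via front pixels
c,(w,h),a=cv2.minAreaRect((P[:,:2]*1000).astype(np.float32)); print('bar+arms rect mm',c,w,h,a)
for m,Q in mask('top','lid',o,d):
    Q=Q[(abs(Q[:,2]-.081)<.006)]; print(cv2.minAreaRect((Q[:,:2]*1000).astype(np.float32)))
px=reg(303,338,245,275); K=world('top',o,d,px); K=K[K[:,2]>.11]; print('kn',K.shape,np.percentile(K,[0,5,50,95,100],axis=0).round(4)); print(cv2.minAreaRect((K[:,:2]*1000).astype(np.float32)))
np.save('bar.npy',P)
# ends of bar
for p in [(400,315),(420,312),(435,309),(450,306),(468,303)]:
    v=[ (p[0],y) for y in range(p[1]-7,p[1]+8) if grey[y,p[0]]]; W=world('top',o,d,v); i=W[:,2].argmax(); print(p,v[0],v[-1],W.mean(0).round(4),W[i].round(4))
E
```

```text
724 [[ 0.4683 -0.1453  0.0721]
 [ 0.4721 -0.1402  0.0766]
 [ 0.4824 -0.0858  0.0797]
 [ 0.4975 -0.0387  0.0822]
 [ 0.5016 -0.035   0.0839]]
bar+arms rect mm (484.90570068359375, -90.14823913574219) 33.14656448364258 110.21263122558594 0.0882900059223175
top lid 0.95 [416.5, 217.3] 21258 med [ 0.5986 -0.0699  0.0807] p2 [ 0.4824 -0.1757  0.0776] p98 [0.6857 0.0371 0.0832]
((579.9146728515625, -73.27630615234375), (211.41864013671875, 222.75799560546875), 10.638216972351074)
kn (405, 3) [[0.5282 0.0343 0.127 ]
 [0.5307 0.0403 0.1336]
 [0.5387 0.0545 0.14  ]
 [0.5476 0.0675 0.1425]
 [0.5566 0.0699 0.1442]]
((540.3045043945312, 51.20168685913086), (21.538299560546875, 38.4345817565918), 18.508808135986328)
(400, 315) (400, 312) (400, 318) [ 0.4735 -0.0482  0.0804] [ 0.4735 -0.0479  0.0823]
(420, 312) (420, 308) (420, 315) [ 0.4779 -0.074   0.0797] [ 0.476  -0.0737  0.0814]
(435, 309) (435, 305) (435, 312) [ 0.4817 -0.0933  0.0802] [ 0.4811 -0.0928  0.0823]
(450, 306) (450, 303) (450, 309) [ 0.4849 -0.1126  0.0802] [ 0.4875 -0.1121  0.0824]
(468, 303) (468, 296) (468, 306) [ 0.4903 -0.1362  0.0793] [ 0.4913 -0.1359  0.0805]
```

```bash
python3 -m handwheel '[[[0.015,-0.035,0,0,0,-0.048,0.045],[0.015,-0.035,0,0,0,-0.048,0.045],[0.015,-0.035,0,0,0,-0.048,0.045],[0.015,-0.035,0,0,0,-0.048,0.045],[0.01,-0.035,0,0,0,-0.048,0.045],[0.01,-0.035,0,0,0,-0.048,0.045],[0.01,-0.035,0,0,0,-0.048,0.045],[0.01,-0.035,0,0,0,-0.048,0.045],[0.01,-0.035,0,0,0,-0.048,0.045],[0.01,-0.035,0,0,0,-0.048,0.045]]]' 40; python3 -m handwheel '[[[0.01,-0.035,0,0,0,-0.048,0.045],[0.01,-0.035,0,0,0,-0.048,0.045],[0.01,-0.035,0,0,0,-0.048,0.045],[0.01,-0.035,0,0,0,-0.048,0.045],[0.01,-0.035,0,0,0,-0.048,0.045],[0.01,-0.035,0,0,0,-0.048,0.045],[0.01,-0.035,0,0,0,-0.048,0.045],[0.005,-0.035,0,0,0,-0.048,0.045],[0.005,-0.035,0,0,0,-0.048,0.045],[0,-0.035,0,0,0,-0.048,0.045]]]'
python3 - <<'E'
from h import *
o,im,d=snap('wrist','w1')
R=Ro.from_rotvec(o['orientation']).as_matrix(); print(o['clock'],o['tcp_pos'],R.round(3),o['joints'],o['grip_width'])
E
```

```text
clock: 1.53
tcp_pos: [0.4027, 0.2613, 0.3042]
orientation: [1.386, 2.819, 0.001]
contact_force: [0.8, 0.0, 0.3]
grip_width: 0.0447
clock: 2.37
tcp_pos: [0.4832, -0.0886, 0.3044]
orientation: [2.016, 2.408, 0.002]
contact_force: [0.3, 0.0, 0.3]
grip_width: 0.045
2.3667 [ 0.48316305 -0.08862229  0.30437579] [[-0.176  0.984  0.002]
 [ 0.984  0.176 -0.   ]
 [-0.     0.002 -1.   ]] [-0.44069853  0.18112325  0.56560209  2.01402794 -0.11699586  0.97572785
  0.36006631] 0.04504727522853401
```

View pics/w1.png

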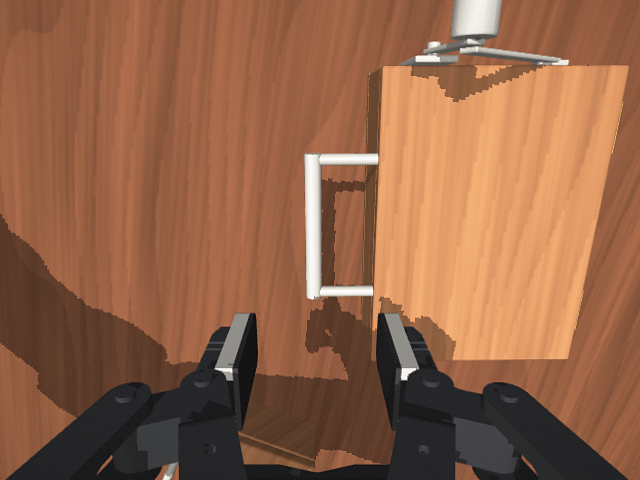

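The wrist view shows the bar, (312,153) to (313,297), centred between the jaws. I'll confirm that with wrist depth.

```bash
python3 - <<'E'
from h import *
o,im,d=snap('wrist','w2')
g=im.astype(int); grey=(g.max(2)-g.min(2)<25)&(g.min(2)>110)
for v0 in range(165,290,20):
    us=[u for u in range(295,335) if grey[v0,u]]
    W=world('wrist',o,d,[(u,v0) for u in us]); W=W[W[:,2]>.06]; print(v0,us[0],us[-1],W.mean(0).round(4),W.max(0).round(4)[2])
W=world('wrist',o,d,[(312,157),(313,294)]);print(W)
m=np.zeros_like(grey);m[5:38,450:505]=1;v,u=np.nonzero(m&grey);K=world('wrist',o,d,np.c_[u,v]);print('kn',np.percentile(K,[2,50,98],axis=0).round(4))
for p in [(386,75),(386,200),(378,345),(610,75),(565,350)]: print(p,world('wrist',o,d,[p]).round(4))
E
```

```text
165 308 323 [ 0.4763 -0.0547  0.0814] 0.0828
185 308 323 [ 0.4786 -0.0684  0.0812] 0.0825
205 309 324 [ 0.4816 -0.0824  0.0812] 0.083
225 309 324 [ 0.484  -0.0969  0.0811] 0.0829
245 310 324 [ 0.4869 -0.1117  0.0813] 0.0831
265 310 324 [ 0.4895 -0.1273  0.081 ] 0.0826
285 311 334 [ 0.4963 -0.1428  0.0806] 0.0822
[[ 0.4731084  -0.04980194  0.08117983]
 [ 0.49598206 -0.1886545   0.00062757]]
kn [[0.5331 0.0321 0.1252]
 [0.5436 0.0397 0.1373]
 [0.5612 0.0447 0.1435]]
(386, 75) [[0.5115 0.0094 0.0831]]
(386, 200) [[ 0.5291 -0.0705  0.0825]]
(378, 345) [[ 0.5059 -0.0933  0.2401]]
(610, 75) [[0.6545 0.0337 0.0822]]
(565, 350) [[ 7.609e-01 -2.092e-01  2.000e-04]]
```

```bash
python3 -m handwheel '[[[0,-0.003,-0.03,0,0,0,0.045],[0,0,-0.035,0,0,0,0.045],[0,0,-0.035,0,0,0,0.045],[0,0,-0.035,0,0,0,0.045],[0,0,-0.025,0,0,0,0.045],[0,0,-0.013,0,0,0,0.045],[0,0,0,0,0,0,0.045]]]'; python3 -m handwheel '[[[0,0,0,0,0,0,0],[0,0,0,0,0,0,0],[0,0,0,0,0,0,0],[0,0,0,0,0,0,0],[0,0,0,0,0,0,0]]]' 40
python3 - <<'E'
from h import *
o,im,d=snap('wrist','w3')
print(r.get_obs()['tcp_pos'],o['grip_width'],o['contact_force'])
# arc increments
H=np.array([.685,-.054,.070]); x=np.array([.983,.181,0]); z=np.array([0,0,1])
p0=None
for a in np.arange(0,1.36,.05):
    p=H+(-.205*np.cos(a)-.006*np.sin(a))*x+(.205*np.sin(a)+.006*np.cos(a))*z
    if p0 is not None: print(round(a,2),(p-p0).round(4),p.round(4))
    p0=p
E
```

```text
clock: 3.05
tcp_pos: [0.4808, -0.089, 0.1283]
orientation: [-2.01, -2.409, 0.005]
contact_force: [0.0, -0.6, -0.3]
grip_width: 0.0451
clock: 3.47
tcp_pos: [0.4814, -0.0902, 0.132]
orientation: [-2.014, -2.41, 0.0]
contact_force: [-4.3, -0.2, 4.6]
grip_width: 0.0102
[ 0.48139799 -0.09019765  0.13200479] 0.010201733607622936 [-4.30118023 -0.1961481   4.61929332]
0.05 [-0.     -0.      0.0102] [ 0.4834 -0.0911  0.0862]
0.1 [0.0005 0.0001 0.0102] [ 0.4839 -0.091   0.0964]
0.15 [0.001  0.0002 0.0101] [ 0.4849 -0.0909  0.1066]
0.2 [0.0015 0.0003 0.01  ] [ 0.4863 -0.0906  0.1166]
0.25 [0.002  0.0004 0.0099] [ 0.4883 -0.0902  0.1265]
0.3 [0.0025 0.0005 0.0098] [ 0.4907 -0.0898  0.1363]
0.35 [0.0029 0.0005 0.0096] [ 0.4937 -0.0892  0.1459]
0.4 [0.0034 0.0006 0.0094] [ 0.4971 -0.0886  0.1554]
0.45 [0.0039 0.0007 0.0092] [ 0.501  -0.0879  0.1646]
0.5 [0.0043 0.0008 0.009 ] [ 0.5053 -0.0871  0.1735]
0.55 [0.0048 0.0009 0.0087] [ 0.5101 -0.0862  0.1823]
0.6 [0.0052 0.001  0.0084] [ 0.5154 -0.0852  0.1907]
0.65 [0.0057 0.001  0.0081] [ 0.521  -0.0842  0.1988]
0.7 [0.0061 0.0011 0.0078] [ 0.5271 -0.0831  0.2067]
0.75 [0.0065 0.0012 0.0075] [ 0.5335 -0.0819  0.2141]
0.8 [0.0068 0.0013 0.0071] [ 0.5404 -0.0806  0.2212]
0.85 [0.0072 0.0013 0.0067] [ 0.5476 -0.0793  0.228 ]
0.9 [0.0075 0.0014 0.0063] [ 0.5551 -0.0779  0.2343]
0.95 [0.0079 0.0014 0.0059] [ 0.563  -0.0765  0.2402]
1.0 [0.0082 0.0015 0.0055] [ 0.5712 -0.075   0.2457]
1.05 [0.0085 0.0016 0.0051] [ 0.5796 -0.0734  0.2508]
1.1 [0.0087 0.0016 0.0046] [ 0.5883 -0.0718  0.2554]
1.15 [0.009  0.0017 0.0041] [ 0.5973 -0.0701  0.2596]
1.2 [0.0092 0.0017 0.0037] [ 0.6065 -0.0685  0.2632]
1.25 [0.0094 0.0017 0.0032] [ 0.6159 -0.0667  0.2664]
1.3 [0.0096 0.0018 0.0027] [ 0.6254 -0.065   0.2691]
1.35 [0.0097 0.0018 0.0022] [ 0.6351 -0.0632  0.2713]
```

View pics/w3.png

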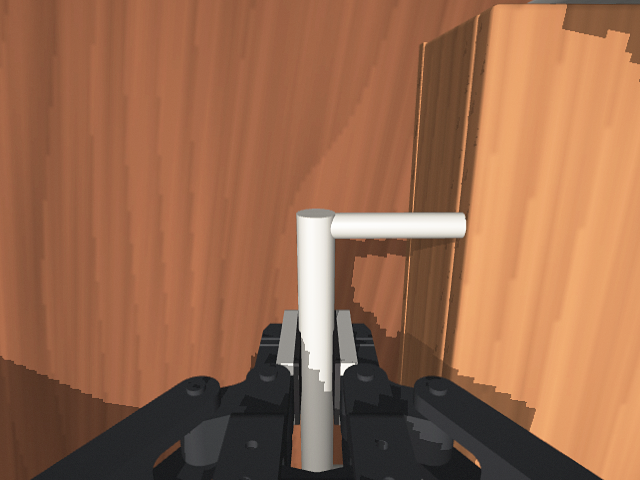

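```bash
python3 -m handwheel '[[[0,0,0.010,0,0,0,0],[0.0005,0,0.010,0,0,0,0],[0.001,0,0.010,0,0,0,0],[0.0015,0,0.010,0,0,0,0],[0.002,0.0005,0.010,0,0,0,0],[0.0025,0.0005,0.010,0,0,0,0],[0.003,0.0005,0.0095,0,0,0,0],[0.0035,0.0005,0.0095,0,0,0,0],[0.004,0.0005,0.009,0,0,0,0],[0.0045,0.001,0.009,0,0,0,0]]]'; python3 -m handwheel '[[[0.005,0.001,0.0085,0,0,0,0],[0.005,0.001,0.0085,0,0,0,0],[0.0055,0.001,0.008,0,0,0,0],[0.006,0.001,0.008,0,0,0,0],[0.0065,0.001,0.0075,0,0,0,0],[0.007,0.0015,0.007,0,0,0,0]]]'
```

```text
clock: 4.35
tcp_pos: [0.5067, -0.0855, 0.2293]
orientation: [2.011, 2.41, 0.004]
contact_force: [8.3, 2.5, -10.5]
grip_width: 0.0107
clock: 4.85
tcp_pos: [0.5408, -0.0791, 0.276]
orientation: [2.013, 2.411, 0.001]
contact_force: [5.8, 0.8, -11.3]
grip_width: 0.0103
```

```bash
python3 -m handwheel '[[[0.007,0.0015,0.0065,0,0,0,0],[0.0075,0.0015,0.0065,0,0,0,0],[0.008,0.0015,0.006,0,0,0,0],[0.008,0.0015,0.0055,0,0,0,0],[0.0085,0.0015,0.005,0,0,0,0],[0.0085,0.0015,0.0045,0,0,0,0],[0.009,0.0015,0.004,0,0,0,0],[0.009,0.0015,0.0035,0,0,0,0],[0.0095,0.002,0.003,0,0,0,0],[0.0095,0.002,0.0025,0,0,0,0]]]'; python3 -m handwheel '[[[0.003,0.0005,0.001,0,0,0,0],[0,0,0,0,0,0,0]]]'
python3 - <<'E'
from h import *
for c in ['scene','wrist']:
    o,im,d=snap(c,c+'4')
    for _ in mask(c,'stay_knuckle',o,d):pass
print(o['tcp_pos'],o['contact_force'],o['grip_width'])
E
```

```text
clock: 5.68
tcp_pos: [0.6249, -0.0639, 0.3265]
orientation: [-2.014, -2.41, -0.003]
contact_force: [-10.6, 3.5, 21.3]
grip_width: 0.0101
clock: 5.85
tcp_pos: [0.6296, -0.0629, 0.3276]
orientation: [2.011, 2.41, 0.007]
contact_force: [-4.5, 4.4, 15.1]
grip_width: 0.0106
scene stay_knuckle 0.71 [305.2, 266.4] 592 med [0.5733 0.0538 0.1221] p2 [0.5562 0.0386 0.1105] p98 [0.653  0.0742 0.1293]
wrist stay_knuckle 0.63 [245.2, 39.0] 3030 med [0.5686 0.0481 0.1242] p2 [0.538  0.0362 0.096 ] p98 [0.6198 0.0662 0.1296]
[ 0.62945243 -0.06289768  0.32758903] [-2.83759058  3.61472481 13.51805849] 0.010371404730438212
```

View pics/scene4.png

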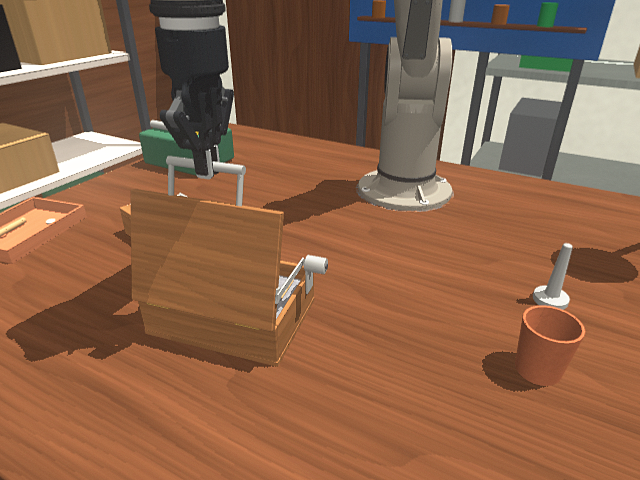

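View pics/wrist4.png

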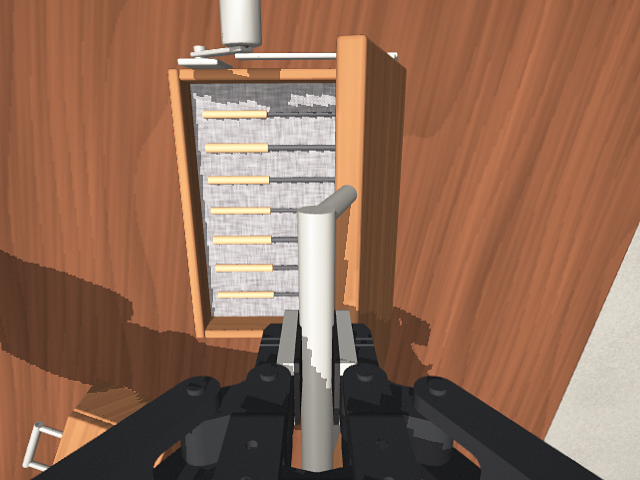

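The lid is at about 1.27 rad, and the knuckle roller shows at (316,264) in the scene view. I'll raise it a little more, then release.

```bash
python3 -m handwheel '[[[0.004,0.0005,0.002,0,0,0,0],[0.004,0.001,0.002,0,0,0,0],[0,0,0,0,0,0,0],[0,0,0,0,0,0,0.045],[0,0,0,0,0,0,0.045],[0,0,0,0,0,0,0.045],[0,0,0,0,0,0,0.045],[0,0,0,0,0,0,0.045]]]'
python3 - <<'E'
from h import *
for c in ['wrist']:
    o,im,d=snap(c,c+'5')
print(o['tcp_pos'],o['contact_force'],o['grip_width'])
E
```

```text
clock: 6.72
tcp_pos: [0.6356, -0.0622, 0.3274]
orientation: [2.014, 2.411, -0.0]
contact_force: [0.6, 0.2, 0.1]
grip_width: 0.045
[ 0.63556717 -0.06217633  0.32737647] [0.62405922 0.22666461 0.14780933] 0.045041424842892815
```

View pics/wrist5.png

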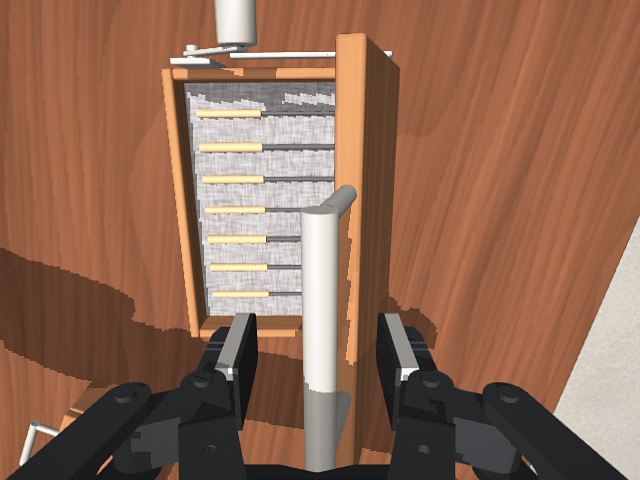

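```bash
python3 -m handwheel '[[[0,0,0.02,0,0,0,0.045],[0,0,0.03,0,0,0,0.045],[0,0,0.03,0,0,0,0.045],[-0.01,0.03,0.02,0,0,0,0.03],[-0.02,0.03,0,0,0,0,0],[-0.02,0.03,0,0,0,0,0],[-0.02,0.03,0,0,0,0,0],[0,0.01,0,0,0,0,0],[0,0,0,0,0,0,0]]]' 40
python3 - <<'E'
from h import *
for c in ['wrist','top']:
    o,im,d=snap(c,c+'6')
    for m,K in mask(c,'stay_knuckle',o,d):
        g=im.astype(int); v,u=np.nonzero(m['pixels']); 
        x=np.array([.983,.181,0]); y=np.array([-.181,.983,0]); z=np.array([0,0,1.])
        H=np.array([.685,-.054,.070]); L=(K-H)@np.c_[x,y,z]; print('local p',np.percentile(L,[1,5,25,50,75,95,99],axis=0).round(4).tolist())
        for yy in np.arange(.105,.16,.005):
            s=L[abs(L[:,1]-yy)<.0025]
            if len(s)>10: i=s[:,2].argmax(); print(yy.round(3),len(s),s[:,0].min().round(4),s[:,0].max().round(4),np.percentile(s[:,2],98).round(4)+.07, np.median(s[s[:,2]>s[:,2].max()-.003,0]).round(4))
print(o['tcp_pos'],o['contact_force'],o['grip_width'],o['clock'])
E
```

```text
clock: 7.52
tcp_pos: [0.5647, 0.072, 0.4275]
orientation: [-2.005, -2.417, -0.002]
contact_force: [0.8, 0.4, 0.2]
grip_width: 0.0
wrist stay_knuckle 0.72 [318.3, 224.8] 1647 med [0.5706 0.0515 0.1223] p2 [0.5401 0.0366 0.0956] p98 [0.6532 0.0742 0.1272]
local p [[-0.129, 0.1097, 0.0229], [-0.1181, 0.1107, 0.0314], [-0.1013, 0.1126, 0.0484], [-0.0923, 0.1203, 0.0523], [-0.0709, 0.1353, 0.055], [-0.0195, 0.1468, 0.0568], [-0.0086, 0.1477, 0.0574]]
0.11 338 -0.1256 -0.0068 0.1257 -0.0295
0.115 412 -0.1347 -0.0052 0.1252 -0.0202
0.12 123 -0.1081 -0.0847 0.1276 -0.0959
0.125 132 -0.108 -0.0848 0.1273 -0.0968
0.13 137 -0.108 -0.0848 0.1274 -0.0959
0.135 144 -0.1079 -0.0849 0.1272 -0.0959
0.14 137 -0.1079 -0.085 0.1273 -0.0964
0.145 197 -0.1079 -0.085 0.1275 -0.0968
0.15 18 -0.0996 -0.0932 0.12010000000000001 -0.0969
[0.56583863 0.06737162 0.42751487] [-0.79140154 -0.71634313  0.31582379] -0.000158509467338123 7.6167
```

View pics/wrist6.png

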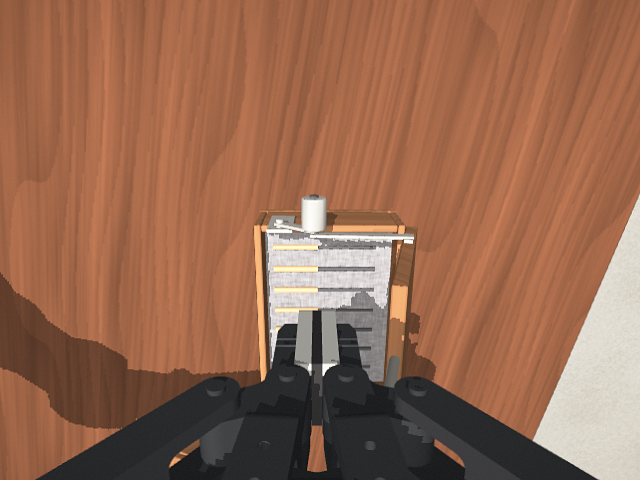

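```bash
python3 -m handwheel '[[[0,0.005,-0.01,-0.098,-0.018,0,0],[0,0.005,-0.01,-0.098,-0.018,0,0],[0,0.005,-0.02,-0.098,-0.018,0,0],[0,0.005,-0.02,-0.098,-0.018,0,0],[-0.001,0.0015,-0.03,-0.098,-0.018,0,0],[0,0,-0.03,0,0,0,0],[0,0,-0.03,0,0,0,0],[0,0,-0.02,0,0,0,0],[0,0,-0.01,0,0,0,0],[0,0,0,0,0,0,0]]]'
python3 - <<'E'
from h import *
o,im,d=snap('wrist','wrist7')
snap('scene','scene7')
x=np.array([.983,.181,0]); y=np.array([-.181,.983,0]); z=np.array([0,0,1.]);H=np.array([.685,-.054,.070])
R=Ro.from_rotvec(o['orientation']).as_matrix(); print(o['tcp_pos'],o['contact_force'])
print('TCP loc',(o['tcp_pos']-H)@np.c_[x,y,z],'tip',(o['tcp_pos']+.073*R[:,2]-H)@np.c_[x,y,z],'zt',R[:,2]@np.c_[x,y,z],'yt',R[:,1]@np.c_[x,y,z])
E
```

```text
clock: 8.55
tcp_pos: [0.5641, 0.0879, 0.2455]
orientation: [1.748, 2.089, -0.449]
contact_force: [-0.6, -0.7, 0.3]
grip_width: -0.0002
[0.56407664 0.08789163 0.24554847] [-0.62218987 -0.7053583   0.25080362]
TCP loc [-0.09318527  0.1613666   0.17554847] tip [-0.09350648  0.12635616  0.11150161] zt [-0.00440012 -0.47959501 -0.87735428] yt [ 0.99950958 -0.00505128 -0.00225368]
```

View pics/wrist7.png

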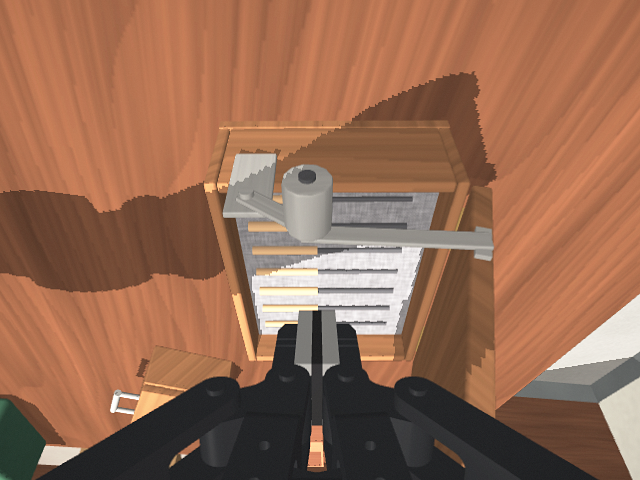

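View pics/scene7.png

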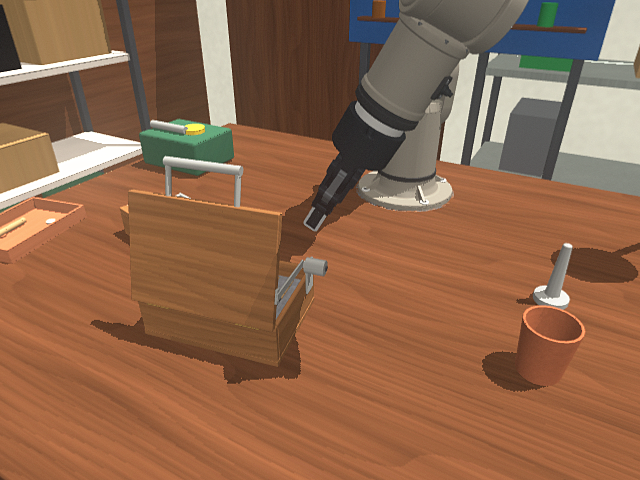

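Tip is lined up over the roller, which is at (308,195) in the wrist view, with clearance to the lid. Descending.

```bash
python3 -m handwheel '[[[0,0.003,-0.02,0,0,0,0],[0,0,-0.015,0,0,0,0],[0,0,-0.006,0,0,0,0],[0,0,-0.004,0,0,0,0],[0,0,-0.003,0,0,0,0],[0,0,-0.003,0,0,0,0]]]'; python3 -m handwheel '[[[0,0,-0.003,0,0,0,0],[0.0005,0,-0.003,0,0,0,0],[0.001,0,-0.002,0,0,0,0]]]'
```

```text
clock: 9.15
tcp_pos: [0.5652, 0.0925, 0.1973]
orientation: [1.747, 2.09, -0.441]
contact_force: [0.9, -0.4, -0.3]
grip_width: -0.0001
clock: 9.4
tcp_pos: [0.5668, 0.0928, 0.189]
orientation: [1.746, 2.09, -0.44]
contact_force: [1.1, 1.1, 3.2]
grip_width: 0.0
```

```bash
python3 -m handwheel '[[[0.001,0,-0.003,0,0,0,0],[0.001,0,-0.003,0,0,0,0],[0.001,0,-0.003,0,0,0,0]]]'; python3 -m handwheel '[[[0.001,0,-0.003,0,0,0,0],[0.0005,0,-0.002,0,0,0,0],[0,0,-0.002,0,0,0,0]]]'
```

```text
clock: 9.65
tcp_pos: [0.5689, 0.0928, 0.1789]
orientation: [1.747, 2.091, -0.443]
contact_force: [0.5, 0.2, 0.1]
grip_width: -0.0003
clock: 9.9
tcp_pos: [0.5707, 0.0925, 0.1724]
orientation: [1.746, 2.091, -0.443]
contact_force: [-1.1, 3.0, 13.9]
grip_width: 0.0
```

```bash
python3 -m handwheel '[[[0,0,-0.001,0,0,0,0],[0,0,0,0,0,0,0],[0,0,0,0,0,0,0]]]'
python3 -m handwheel '[[[0,0,0.01,0,0,0,0],[0,0.005,0.03,0,0,0,0],[0,0.01,0.035,0,0,0,0],[0,0.01,0.035,0,0,0,0],[0,0,0.03,0,0,0,0],[0,0,0,0,0,0,0],[0,0,0,0,0,0,0]]]'
python3 - <<'E'
from h import *
x=np.array([.983,.181,0]); y=np.array([-.181,.983,0]); z=np.array([0,0,1.]);H=np.array([.685,-.054,.070])
for c in ['wrist','scene']:
    o,im,d=snap(c,c+'8')
    for m,K in mask(c,'stay_knuckle',o,d):
        L=(K-H)@np.c_[x,y,z]; s=L[(L[:,1]>.122)&(L[:,1]<.146)&(L[:,2]>0)]; print('roller top z',np.percentile(s[:,2],[50,90,98])+.07,'x',np.percentile(s[:,0],[2,50,98]))
    for m,K in mask(c,'lid',o,d):
        if c=='scene':
            L=(K-H)@np.c_[x,y,z]; s=L[(L[:,2]>.03)&(L[:,2]<.14)&(abs(L[:,1])<.09)]; print('lid face angle',np.arctan(1/-np.polyfit(s[:,2],s[:,0],1)[0]))
    
print(o['tcp_pos'],o['contact_force'],o['clock'])
E
```

```text
clock: 10.15
tcp_pos: [0.5718, 0.0928, 0.1726]
orientation: [1.746, 2.09, -0.44]
contact_force: [0.6, 1.3, 8.8]
grip_width: 0.0001
clock: 10.73
tcp_pos: [0.5709, 0.1174, 0.313]
orientation: [1.748, 2.09, -0.439]
contact_force: [-0.8, -0.4, -0.8]
grip_width: -0.0001
wrist stay_knuckle 0.76 [311.1, 170.2] 4094 med [0.5792 0.0522 0.1038] p2 [0.5402 0.0287 0.0562] p98 [0.6611 0.0764 0.1233]
roller top z [0.10451971 0.10620335 0.10683434] x [-0.10002649 -0.08843357 -0.07729299]
wrist lid 0.8 [414.4, 297.3] 8456 med [0.6542 0.0377 0.1717] p2 [ 0.6393 -0.1327  0.0771] p98 [0.692  0.0536 0.2288]
scene stay_knuckle 0.76 [305.8, 279.6] 648 med [0.5817 0.0543 0.1021] p2 [0.5371 0.0289 0.0555] p98 [0.6609 0.0759 0.1236]
roller top z [0.10146884 0.10604287 0.10684708] x [-0.09493538 -0.08130086 -0.07797033]
scene lid 0.71 [201.6, 256.4] 18242 med [ 0.6763 -0.0476  0.164 ] p2 [ 0.6482 -0.1588  0.0768] p98 [0.7066 0.0497 0.2758]
lid face angle 1.3900656968321534
[0.56959304 0.11708695 0.31009436] [0.73858762 0.66360162 0.09227646] 10.8833
```

View pics/scene8.png

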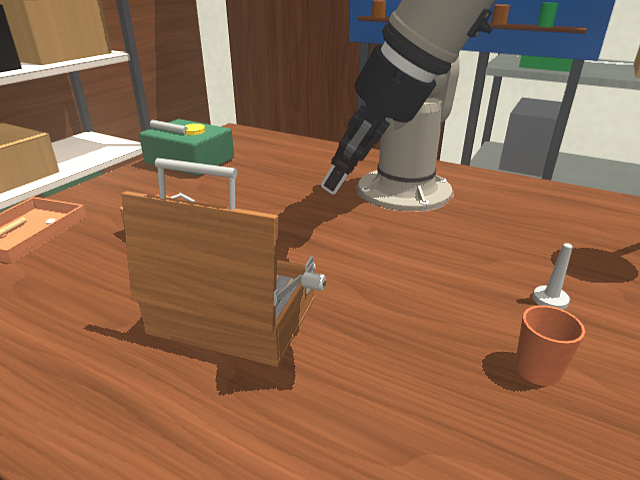

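View pics/wrist8.png

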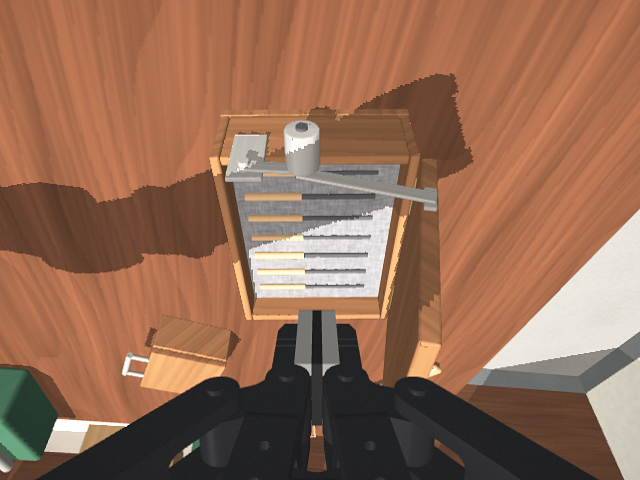

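The roller's top is at 106.5 mm, so its centre is about 94.5 mm (the stop is at 94 mm). It has drifted about 8 mm towards the hinge, and the lid measures 1.39 rad. The scene view shows the knuckle at (313,281) and the gripper clear of everything. Handing in.

```bash
python3 -c "
from bench import r
print(r.hand_in())"
```

```text
the job is handed in; nothing more can be done
None
```

The file case is open and its stay is locked, so the lid is standing up unaided. I handed the job in at about 10.9 s of the 48 s allowed.

I gripped the lid bar and swung it up along its arc to about 1.3 rad. After letting go, I pressed the stay's knuckle down with the closed, tilted fingertips. The push force dropped as the knuckle passed straight, then rose to about 14 N at the stop. I then backed the arm clear.

**Last checks, with the arm backed off:**
- **Lid:** about 1.39 rad, measured in the scene camera; that is the locked value.
- **Knuckle:** its centre is about 94.5 mm above the bench, against a stop at 94 mm. It moved about 8 mm towards the hinge, as expected. The wrist and scene cameras agree on its height.
- **Contact:** the force reading was near zero and the gripper was clear of everything.

No check failed or disagreed. I did not measure the stay's joint angle directly or the lid's speed at rest; I took the lock from the knuckle's position and the lid's angle.

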